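# Demagnetise a bearing ball on its carrying tray

## Task

First turn the bench demagnetiser's selector dial to the mark with three dots. Then pick up the small tray by its upright grip without losing the loose bearing ball from its pocket, and finish while still holding it: the tray level and still in the gripper, the ball centred above the demagnetiser's round coil plate, with the tray's underside about 9 cm above the plate. The tray must not touch the demagnetiser, and everything else on the bench stays where it is.

Things in the scene. Friction and masses are not known exactly. Their poses are not given: they have to be found in the camera images.
- demag: bench demagnetiser, fixed: low painted-grey box 170 (x) x 270 (y) x 55 mm high, left or right on the bench, turned up to 0.25 rad; origin under its centre; x points away from the robot. On top: coil plate at y +65 mm, selector dial at y -80 mm. Rows of 1 to 4 dots are printed round the dial's far half, at 60, 20, -20, -60 degrees counter-clockwise from +x
- coil_center (a point): centre of the upper face of the aluminium coil plate (disc 100 mm across, 4 mm high, top 59 mm above the bench); axes as the demagnetiser's, z up
- dial_grip (a point): on the selector dial's vertical axis, 92 mm above the bench, turns with the dial. The dial is a round black skirt 44 mm across with an upright bar grip on it, 42 mm long, 14 mm thick, its top 99 mm and its foot 69 mm above the bench. The point's x axis runs along the bar; the end with the light pointer line is at -x
- dial (a joint): dial angle in rad, growing clockwise seen from above, 0 to 2.1 between end stops, with four sprung detents: 0 (one dot), 0.7 (two dots), 1.4 (three dots), 2.1 (four dots). About 0.1 N m to turn past a detent; let go within 0.2 rad of a detent it settles there. It starts at or near one or two dots
- tray: loose white plastic tray 170 (x) x 90 (y) mm, 4 mm floor, lip 11 mm high over all, about 0.25 kg, any yaw; origin at the centre of its underside. Upright grip in its middle: 50 mm along x, 12 mm thick along y, top 50 mm above the underside. Two round pockets (rims 2.5 mm high, 22 mm inside, 30 outside) at x +55 and -55 mm; the ball sits in the one at +55
- tray_grip (a point): grip point inside the tray's upright grip, 34 mm above the tray's underside, on its centre; axes as the tray's
- pocket (a point): where the ball's centre is when it sits in the middle of its pocket: tray x +55 mm, 19 mm above the tray's underside; axes as the tray's
- ball_center (a point): centre of the loose steel bearing ball, 30 mm across, about 0.11 kg; it has about 3 mm of play in its pocket and climbs out if the tray tips by more than about 30 degrees or is jerked
- bearing: bystander: plain steel ring 42 mm across, 12 mm high, lying near the middle of the bench; origin under its centre
- driver: bystander: screwdriver 180 mm long lying along x near the middle of the bench; origin at its middle, underneath
- oil: bystander: small oil bottle, 48 mm across, 130 mm tall, at the back; origin under its centre
- grease: bystander: flat tin, 70 mm across, 50 mm tall, at the back; origin under its centre
- wrench: bystander: open-ended wrench lying at the right front; origin near its middle, underneath
- rivet_gun: bystander: pneumatic rivet gun lying on the left, about 160 x 190 x 60 mm; origin under its barrel
There are look-alikes about, which are no part of the job. Leave any black or green look-alike of the tray alone.

How it is judged:
By the outcome, as a careful person would: the job done as asked, in the order asked, and still so for the second after the job is handed in, while the arm keeps its last pose, push and grip.
It also fails if it takes over 69 s, if anything falls off the work surface, if the arm or the gripper's body presses on something with over 40 N, if the wrist force passes 120 N, or if a joint passes its speed limit or range.

## Robot

A 6-joint arm with a two-finger parallel gripper is mounted at the origin on the work surface. World frame = base frame: x ahead of the robot, y to its left, z up, the work surface at z = 0. Lengths are in m, angles in rad, forces in N, time in s.
With the tool pointing down it reaches from about 0.275 to 0.875 m from the base axis. Payload 12.5 kg.
Tool frame: the origin (TCP) lies on the centre line of the jaws, within the pads' length; the fingertips stand r.finger_overhang ahead of it and the grasp point (between the pads) lies 3 mm ahead of it (r.finger_overhang is the distance from the TCP to the fingertips, in m); z points along the fingers, y is the line along which they close (so a half turn about z gives the same grasp; the last joint's range is limited). The gripper opens to 85 mm and grips with 20 to 120 N. Pads are 22 mm wide; open, the fingers measure 114 mm over their backs; the gripper's body (76 mm by 85 mm) begins 54 mm behind the grasp point. The pads swing forward as they close: fully open they stand 13 mm farther back than shut.
Start: joints at [1.049, 0.351, 1.652, -0, 1.139, -0.085], TCP at [0.233, 0.498, 0.253] pointing down, gripper open.
Joint ranges: [-2.75, 2.75], [-0.79, 2.1], [0.01, 2.65], [-1.57, 4.71], [0.07, 3.14], [-2.87, 2.87]. Speed limits (rad/s): [2.22, 2.22, 2.79, 3.14, 3.14, 3.14].

## Interface

Orientations are given as a unit quaternion [x, y, z, w].
In Python, from cell import r, optics gives the robot as it stands. The module is installed in compiled form; this text tells all that it offers. Calls block until the motion is done:
- r.move_to(position, orientation): joint-space move of the TCP to a pose.
- r.move_linear(position, rot=None, vel=0.15): straight line of the TCP; rot=None keeps the orientation; vel is the mean speed in m/s.
- r.set_joints(angles): joint-space move.
- r.set_gripper(opening, squeeze=None): opening from 0.0 (shut) to 1.0 (fully open); squeeze is the grip in N (None keeps the last); returns when the fingers have stopped.
- r.sleep(seconds).
- r.inverse_kinematics(position, orientation): joint angles nearest the present ones, or None.
- optics.get_image(name): name is "scene" or "side" or "wrist"; returns a dict with "pixels" (400x640x3 uint8, red, green, blue), "depth" (400x640 float32, m along the optical axis (not along the pixel's ray), 0 where there is no reading), "fx", "fy", "cx", "cy" (pixels), "camera_from_world" (4x4, takes a point from world to camera coordinates); the wrist camera has in their place "mount" (4x4, takes a point from camera to tool coordinates, whose origin is the TCP and whose axes are the flange's). Camera axes: x right, y down, z forward; pixel columns grow to the right and rows downward; lengths in m; the calibration is good to about 2 mm. The wrist camera is an equidistant fisheye: a pixel r from the principal point sees the ray r / f radians off the axis. A picture is of the moment at which its call begins: read the wrist's pose just before it.
A pose or a line that the arm cannot do raises r.PlanningError and nothing moves.
- r.hand_in(): hands the job in; it is judged then, once.
Readings, each from a call of its own:
- r.current_t(): time.
- r.current_q(): joint angles.
- r.current_qvel(): joint speeds.
- r.current_effort(): joint torques, N m.
- r.current_tool_pos(): TCP position.
- r.current_ee_rot(): TCP orientation.
- r.current_contact_force(): force on the tool from outside, world axes, zero at the start.
- r.current_torque(): the same for the moment, N m.
- r.current_opening(): opening from 0.0 (shut) to 1.0 (fully open).
- r.current_finger_force(): force on a finger pad.
Only numpy, scipy, OpenCV 4.12 (cv2) and the standard library are available. Lean on these libraries where they do the work, as an engineer would, in place of code of your own. Each camera call takes 0.05 s, during which the arm holds its last target. There are 200 camera calls.

## Working session

There is one attempt and no reset: what is moved stays moved. The work goes in short steps, each a Python script; the robot and the scene stay as the last script left them, time stands still between calls to the robot, and variables do not carry over. Pictures are saved under pics/ and viewed, at most 10 in all, crops included, and the job is handed in when it is done.

```bash
mkdir -p pics
cat > h.py <<'E'
import numpy as np, cv2, pickle
from cell import r, optics
def grab(n):
    d=optics.get_image(n); return d
def save(d,name): cv2.imwrite('pics/'+name,cv2.cvtColor(d['pixels'],cv2.COLOR_RGB2BGR))
def ray_plane(d,u,v,z):
    M=np.linalg.inv(d['camera_from_world']); o=M[:3,3]
    w=M[:3,:3]@np.array([(u-d['cx'])/d['fx'],(v-d['cy'])/d['fy'],1.])
    return o+w*(z-o[2])/w[2]
def cloud(d):
    v,u=np.mgrid[:400,:640]; Z=d['depth']; M=np.linalg.inv(d['camera_from_world'])
    P=np.stack([(u-d['cx'])/d['fx']*Z,(v-d['cy'])/d['fy']*Z,Z],-1)
    return P@M[:3,:3].T+M[:3,3]
E
python3 - <<'E'
from h import *
for n in('scene','side'):
    d=grab(n); save(d,n+'0.png'); pickle.dump(d,open(n+'.pkl','wb'))
    print(n,np.linalg.inv(d['camera_from_world']).round(3).tolist(),d['fx'],(d['depth']>0).mean())
print(r.finger_overhang,r.current_ee_rot(),r.current_tool_pos())
E
```

```text
scene [[0.852, 0.368, -0.372, 1.071], [0.523, -0.6, 0.605, -0.81], [-0.001, -0.71, -0.704, 1.094], [0.0, 0.0, 0.0, 1.0]] 442.44102731032416 0.99500390625
side [[0.953, -0.235, 0.19, 0.227], [-0.302, -0.724, 0.62, -0.979], [-0.009, -0.649, -0.761, 1.324], [0.0, 0.0, 0.0, 1.0]] 410.0755716134567 0.99590625
0.022 [ 2.16656575e-01  9.76247749e-01 -4.88901410e-04 -1.49552267e-04] [0.23252862 0.4981443  0.25281347]
```

View pics/scene0.png

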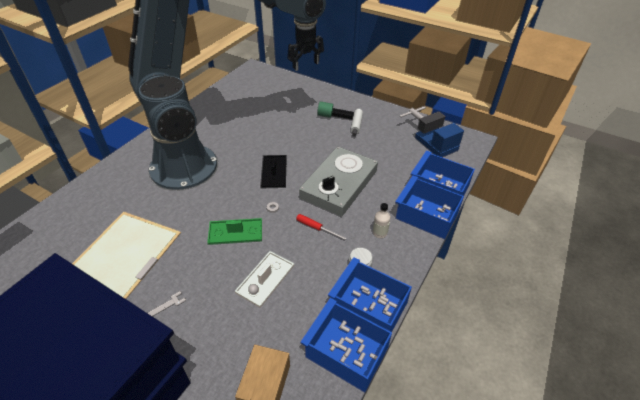

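View pics/side0.png

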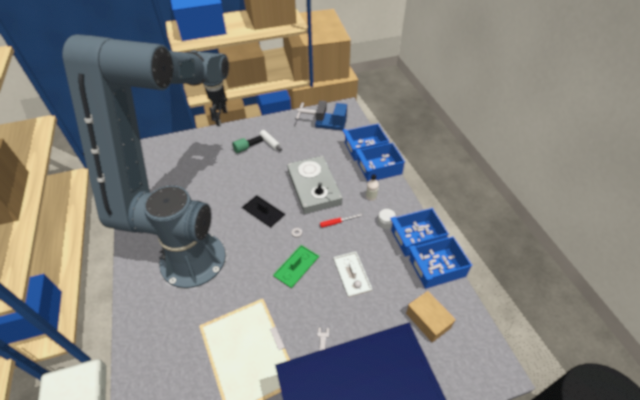

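The scene picture shows the white tray at (265,278) with its grip in the middle and the ball at (253,289), and the demagnetiser at (340,180) with the coil plate at (348,161) and the dial at (328,185). Things that could be mistaken for the tray are the black one (273,171), the green one (235,231) and the clipboard (125,255). The white tray fits the description. Next I measure the tray and demagnetiser from depth and colour, and crop the tray and dial.

```bash
cat > m.py <<'E'
from h import *
out=[]
for n,dc,tc in(('scene',(340,180),(265,278)),('side',(315,185),(352,274))):
    d=pickle.load(open(n+'.pkl','rb')); P=cloud(d); X,Y,Z=P[...,0],P[...,1],P[...,2]
    hsv=cv2.cvtColor(d['pixels'],cv2.COLOR_RGB2HSV)
    v,u=np.mgrid[:400,:640]
    print(n,'bench z',np.median(Z[(abs(u-tc[0])<80)&(abs(v-tc[1])<60)]))
    def rect(m,c,R,z):
        m=m&(np.hypot(u-c[0],v-c[1])<R)
        q=np.array([ray_plane(d,a,b,z)[:2] for a,b in zip(u[m],v[m])],np.float32)
        return q,cv2.minAreaRect(q),m
    q,b,m=rect((Z>.045)&(Z<.065),dc,60,.055); print('demag',b, np.median(Z[m]))
    wm=(hsv[...,2]>150)&(hsv[...,1]<40)&(Z<.03)
    q,b,m=rect(wm,tc,45,.011); print('tray',b,len(q))
    # coil plate: bright on top of the demag
    cm=(Z>.05)&(Z<.07)&(hsv[...,2]>165)&(hsv[...,1]<50)
    k,l,s,c=cv2.connectedComponentsWithStats((cm&(np.hypot(u-dc[0],v-dc[1])<50)).astype(np.uint8))
    for i in range(1,k):
        if s[i,4]>25: print('bright',s[i].tolist(),ray_plane(d,*c[i],.059).round(4))
    g=(Z>.03)&(Z<.055)&(np.hypot(u-tc[0],v-tc[1])<25); print('grip',P[g].mean(0).round(4),P[g].max(0),g.sum())
    bk=(Z>.085)&(Z<.12)&(np.hypot(u-dc[0],v-dc[1])<40); print('bar',P[bk].mean(0).round(4),bk.sum(),Z[bk].max())
d=pickle.load(open('scene.pkl','rb'))['pixels'][...,::-1]
a=cv2.resize(d[135:220,290:390],(600,510),interpolation=3)[:300*2]; 
b=cv2.resize(d[245:310,225:305],(400,325),interpolation=3); a=cv2.resize(a,(400,340))
cv2.imwrite('pics/crop.png',np.hstack([a[:325],b]))
E
python3 m.py
```

```text
scene bench z 0.0007297126619438821
demag ((0.6136226654052734, 0.20373672246932983), (0.30375850200653076, 0.2881273329257965), 0.28903764486312866) 0.0558761688008218
tray ((0.554836630821228, -0.24597229063510895), (0.17388086020946503, 0.09319903701543808), 89.73303985595703) 1346
bright [335, 153, 28, 20, 422] [0.5455 0.2806 0.059 ]
bright [318, 182, 21, 12, 97] [0.55   0.1273 0.059 ]
grip [ 0.5573 -0.2607  0.0421] [ 0.5657151  -0.22003699  0.05407582] 144
bar [0.5479 0.1302 0.0952] 72 0.10360285632597654
side bench z 0.0007577004494732087
demag ((0.5704485774040222, 0.18617798388004303), (0.5502033829689026, 0.36111652851104736), 18.463817596435547) 0.05498654941906267
tray ((0.5591625571250916, -0.2396508753299713), (0.3760156035423279, 0.32860931754112244), 72.06301879882812) 6143
bright [288, 156, 54, 51, 1522] [0.5439 0.2063 0.059 ]
grip [ 0.555  -0.2629  0.0426] [ 0.56230585 -0.2242449   0.05476378] 72
bar [0.545  0.129  0.0963] 35 0.10585647424630928
```

View pics/crop.png

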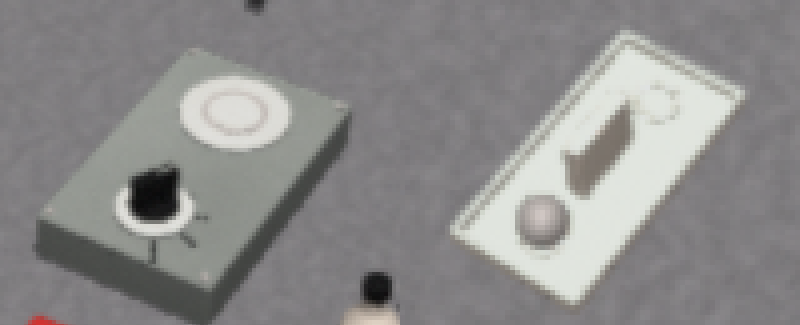

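The crop shows the demagnetiser with its coil plate and dial, and the dot marks on the far side. The tray's grip is in the middle and the ball is in the pocket at the -y end, so the choice is confirmed. Next I move above the dial and look with the wrist camera.

```bash
cat >> h.py <<'E'
from scipy.spatial.transform import Rotation as R
def down(a):  # tool z down, closing line y at world angle a
    y=np.array([np.cos(a),np.sin(a),0]); z=np.array([0,0,-1.]); return R.from_matrix(np.stack([np.cross(y,z),y,z],1)).as_quat()
def best(p,a): # pick half-turn with the smaller last joint
    c=[(abs(q[5]),down(b)) for b in(a,a+np.pi) for q in[r.inverse_kinematics(p,down(b))] if q is not None]
    return min(c,key=lambda t:t[0])[1]
def wgrab():
    p,q=np.array(r.current_tool_pos()),r.current_ee_rot(); d=optics.get_image('wrist')
    T=np.eye(4); T[:3,:3]=R.from_quat(q).as_matrix(); T[:3,3]=p; d['wfc']=T@np.array(d['mount']); return d
def wproj(d,u,v,z):
    x,y=(u-d['cx'])/d['fx'],(v-d['cy'])/d['fy']; t=np.hypot(x,y)+1e-9
    w=d['wfc'][:3,:3]@np.array([np.sin(t)*x/t,np.sin(t)*y/t,np.cos(t)]); o=d['wfc'][:3,3]
    return o+w*(z-o[2])/w[2]
def topdown(d,c,half,z,res=.0005):
    # rectified view of plane z: picture up = +x, left = +y
    n=int(2*half/res); i,j=np.mgrid[:n,:n]; X=c[0]+half-i*res; Y=c[1]+half-j*res
    C=np.linalg.inv(d['wfc']); p=np.stack([X,Y,np.full_like(X,z)],-1)@C[:3,:3].T+C[:3,3]
    rr=np.hypot(p[...,0],p[...,1])+1e-9; t=np.arctan2(rr,p[...,2])
    return cv2.remap(d['pixels'],(d['cx']+d['fx']*t*p[...,0]/rr).astype(np.float32),(d['cy']+d['fy']*t*p[...,1]/rr).astype(np.float32),1)
E
python3 - <<'E'
from h import *
p=[.50,.17,.28]; q=best(p,np.radians(130)); r.move_to(p,q)
d=wgrab(); save(d,'w0.png'); pickle.dump(d,open('w0.pkl','wb')); print(d['mount'],d['fx'],d['cx'],d['cy'],r.current_t(),r.current_q())
t=topdown(d,(.55,.2),.15,.055); cv2.imwrite('pics/t0.png',t[...,::-1][50:])
E
```

```text
[[-2.32088281e-04 -9.50804465e-01 -3.09791569e-01  7.87816234e-02]
 [ 9.99998141e-01  3.72344788e-04 -1.89196543e-03  3.14350353e-04]
 [ 1.91423845e-03 -3.09791432e-01  9.50802611e-01 -1.20260149e-01]
 [ 0.00000000e+00  0.00000000e+00  0.00000000e+00  1.00000000e+00]] 309.70691628693146 320.913875530658 200.1680036098786 1.7167 [2.41033871e-01 2.83719138e-01 1.67609901e+00 1.56352906e-04
 1.18199611e+00 1.11165579e+00]
```

View pics/t0.png

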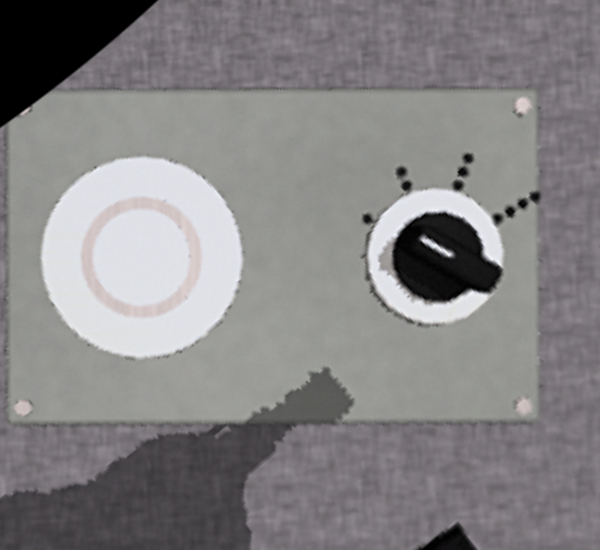

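The rectified picture (up is +x, left is +y) shows the coil plate at (142,257) and the dial's ring at (435,256), with rows of one to four dots running from (368,218) round to (537,197). The pointer line at (436,246) aims at the single dot. Next I measure these precisely.

```bash
cat > m2.py <<'E'
from h import *
d=pickle.load(open('w0.pkl','rb'))
def discs(z,c,lo,hi):
    h=.07; t=topdown(d,c,h,z); hs=cv2.cvtColor(t,cv2.COLOR_RGB2HSV)
    m=((hs[...,2]>190)).astype(np.uint8)
    cs=max(cv2.findContours(m,cv2.RETR_EXTERNAL,cv2.CHAIN_APPROX_NONE)[0],key=cv2.contourArea)
    e=cv2.fitEllipse(cs); return [c[0]+h-e[0][1]*.0005,c[1]+h-e[0][0]*.0005],np.array(e[1])*.0005
C,s=discs(.059,(.546,.279),0,0); print('coil',C,s)
D,s=discs(.055,(.547,.1325),0,0); print('ring',D,s)
v=np.array(C)-D; print('dist',np.hypot(*v),'yaw',np.degrees(np.arctan2(-v[0],v[1])))
c=D; t=topdown(d,c,.03,.099,.00025); hs=cv2.cvtColor(t,cv2.COLOR_RGB2HSV)
n=t.shape[0]; i,j=np.mgrid[:n,:n]
k,l,s,ce=cv2.connectedComponentsWithStats((hs[...,2]>130).astype(np.uint8))
for q in range(1,k):
    if s[q,4]>60:
        ys,xs=np.nonzero(l==q); P=np.stack([c[0]+.03-ys*.00025,c[1]+.03-xs*.00025],1)
        w,V=np.linalg.eigh(np.cov(P.T)); a=V[:,1]; print(s[q].tolist(),P.mean(0).round(4),np.degrees(np.arctan2(a[1],a[0])),np.sqrt(w)*3.46)
cv2.imwrite('pics/t1.png',cv2.resize(t[...,::-1],None,fx=2,fy=2))
for a in(60,-20,40):
  for b in (90,270): print(a,b,r.inverse_kinematics([*D,.095],down(np.radians(a+b))))
E
python3 m2.py
```

```text
coil [0.5468283615112306, 0.2786957015991211] [0.09829012 0.09841113]
ring [0.5471431884765625, 0.13226766204833984] [0.0616473  0.06225423]
dist 0.14642837799655933 yaw 0.12318835006409695
[0, 0, 240, 240, 33861] [0.5466 0.1275] -173.69448776265335 [0.06264715 0.07081033]
[49, 80, 56, 35, 574] [0.5528 0.1433] 60.171893380494545 [0.00237847 0.01504117]
60 90 [ 1.54490109e-01  5.82219089e-01  1.73725708e+00 -4.44089210e-16
  8.22116486e-01 -2.46350377e+00]
60 270 [ 1.54490109e-01  5.82219089e-01  1.73725708e+00 -4.44089210e-16
  8.22116486e-01  6.78088885e-01]
-20 90 [ 1.54490109e-01  5.82219089e-01  1.73725708e+00 -4.44089210e-16
  8.22116486e-01 -1.06724037e+00]
-20 270 [ 1.54490109e-01  5.82219089e-01  1.73725708e+00 -4.44089210e-16
  8.22116486e-01  2.07435229e+00]
40 90 [ 1.54490109e-01  5.82219089e-01  1.73725708e+00 -4.44089210e-16
  8.22116486e-01 -2.11443792e+00]
40 270 [ 1.54490109e-01  5.82219089e-01  1.73725708e+00 -4.44089210e-16
  8.22116486e-01  1.02715473e+00]
```

View pics/t1.png

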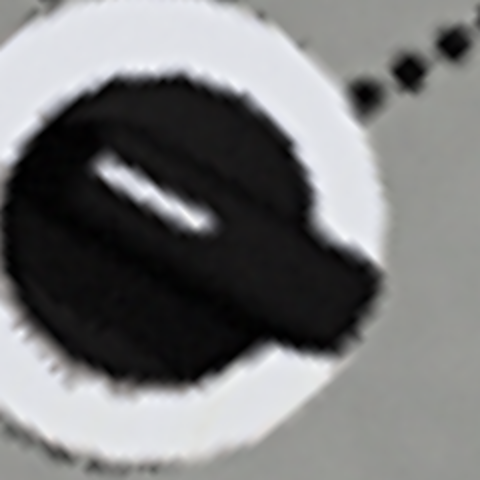

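The pointer is at 60°, so the dial is at the one-dot mark. The ring centre agrees with the bar. I grip the bar and turn it 80° clockwise.

Run:
```python
from h import *
D=[.5471,.1325]; q=down(np.radians(60.2+270))
r.move_to([*D,.17],q); r.set_gripper(.6)
r.move_linear([*D,.096],vel=.08); print(r.current_contact_force(),r.current_t())
r.set_gripper(0,squeeze=40); print('op',r.current_opening(),r.current_contact_force(),r.current_torque())
j=np.array(r.current_q()); j0=j[5]
for k in range(1,9):
    j[5]=j0+1.4*k/8; r.set_joints(j.tolist()); print(k,np.round(r.current_torque(),3),np.round(r.current_contact_force(),1))
r.sleep(.2); r.set_gripper(.6); r.sleep(.3)
r.move_linear([*D,.18],vel=.12)
p=[.50,.17,.28]; r.move_to(p,best(p,np.radians(130)))
d=wgrab(); pickle.dump(d,open('w1.pkl','wb')); print(r.current_t())
cv2.imwrite('pics/t2.png',topdown(d,(.55,.14),.08,.07,.0004)[...,::-1])
```

```text
[-0.18714402 -0.01284185  0.09824488] 3.7917
op 0.15705316312277795 [-0.99948021 -0.55979072  4.80784189] [0.02869796 0.31042728 0.01525552]
1 [0.257 0.448 0.086] [-2.8  1.3  2.6]
2 [ 0.609  0.721 -0.014] [-3.5  3.7  4.1]
3 [ 0.839  0.878 -0.02 ] [-5.2  5.1  4.2]
4 [1.159 0.946 0.007] [-6.2  7.2  5.1]
5 [1.459 0.991 0.115] [-6.  9.  5.]
6 [ 1.823  1.025 -0.032] [-4.8 10.7  4.6]
7 [ 2.11   0.991 -0.041] [-5.4 12.4  4.7]
8 [ 2.516e+00  9.550e-01 -2.000e-03] [-5.6 14.8  3.7]
9.3083
```

View pics/t2.png

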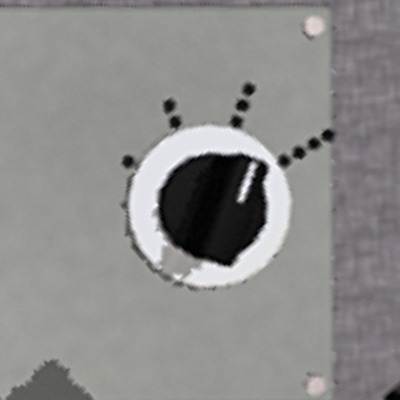

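The pointer line (240,200)→(255,163) now aims at the three-dot row at (242,105). Next I look at the tray from above.

```bash
cat > m3.py <<'E'
from h import *
import sys
if len(sys.argv)>1:
    p=[.48,-.246,.30]; r.move_to(p,best(p,np.radians(180))); r.set_gripper(.6); r.sleep(.2)
    d=wgrab(); pickle.dump(d,open('w2.pkl','wb')); print(r.current_t(),r.current_q())
d=pickle.load(open('w2.pkl','rb')); c=(.555,-.246); h=.12
def rc(z,f):
    t=topdown(d,c,h,z); hs=cv2.cvtColor(t,cv2.COLOR_RGB2HSV); m=f(hs).astype(np.uint8)
    return t,m
def xy(px,s=.0005): return [c[0]+h-px[1]*s,c[1]+h-px[0]*s]
t,m=rc(.011,lambda s:(s[...,2]>175)&(s[...,1]<40)); cs=max(cv2.findContours(m,0,1)[0],key=cv2.contourArea)
b=cv2.minAreaRect(cs); print('tray',xy(b[0]),np.array(b[1])*.0005,b[2])
cv2.imwrite('pics/t3.png',t[...,::-1])
t,m=rc(.05,lambda s:s[...,2]>0); cv2.imwrite('pics/t4.png',t[...,::-1])
E
python3 m3.py go
```

```text
11.3167 [-5.59636678e-01  2.86395711e-01  1.62156250e+00  1.48707548e-05
  1.23358317e+00 -5.59818312e-01]
tray [0.5562176208496095, -0.2475194854736328] [0.16991742 0.09022331] 0.5672664046287537
```

View pics/t3.png

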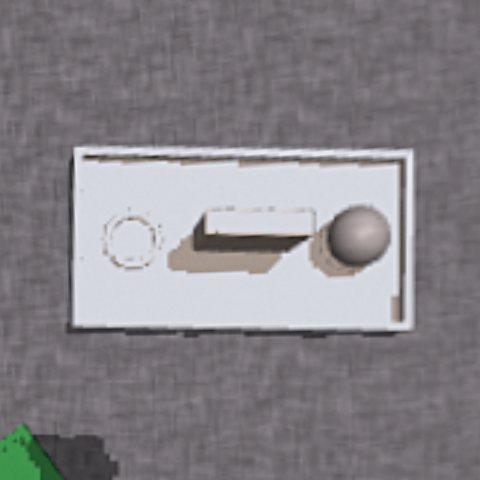

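The tray measures 169.9 × 90.2 mm, centred at (0.556, −0.2475) with its +x along −y. In the picture the ball is at (360,237) and the grip at (260,225). Now I grasp, lift slowly and check.

Run:
```python
from h import *
c=[.5562,-.2475]; q=down(np.radians(179.43))
r.move_to([*c,.12],q); r.move_linear([*c,.0375],vel=.08); print(r.current_contact_force())
r.set_gripper(0,squeeze=80); print('op',r.current_opening(),r.current_finger_force(),r.current_contact_force())
r.sleep(.2)
r.move_linear([*c,.0675],vel=.03); r.move_linear([*c,.20],vel=.08); r.sleep(.3)
print(r.current_contact_force(),r.current_torque(),r.current_tool_pos(),r.current_ee_rot(),r.current_t())
d=grab('scene'); pickle.dump(d,open('s2.pkl','wb'))
w=wgrab(); pickle.dump(w,open('w3.pkl','wb'))
a=cv2.resize(d['pixels'][170:310,200:380],(450,350),interpolation=3); b=cv2.resize(w['pixels'],(350*640//400,350))
cv2.imwrite('pics/l.png',np.hstack([a,b[:,105:455]])[...,::-1])
```

```text
[-0.34675572 -0.81060224 -0.98337188]
op 0.12909947106173605 78.81657242774963 [-0.5044317  -0.18612125  5.13347473]
[ 0.49134942 -0.37834507 -2.90781956] [ 0.11823069  0.00559686 -0.01640223] [ 0.55616989 -0.24749226  0.1998971 ] [-7.03592919e-01  7.10603263e-01  6.91452090e-05 -3.65449123e-05] 19.1083
```

View pics/l.png

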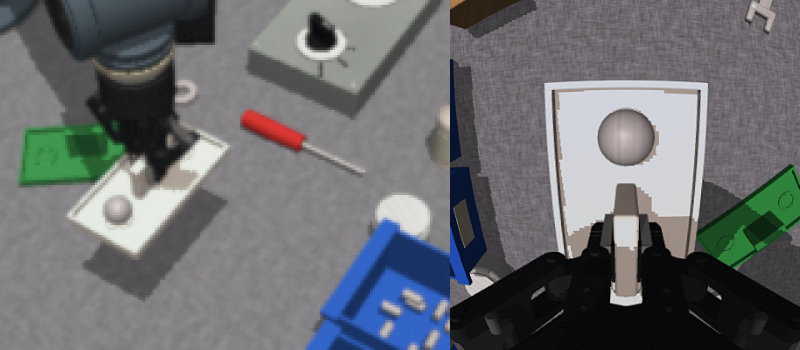

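The tray is held and looks level: the ball is in its pocket at (625,137) in the wrist view and (118,210) in the scene view. Next I carry it over the plate and measure the ball, the tilt and the height.

```bash
cat > m4.py <<'E'
from h import *
# ball centre: circle in wrist picture, ray at the ball centre's height; tilt from rectified tray + depth
def ball(w,zt):
    c=wproj_c; h=.03; t=topdown(w,c,h,zt+.019,.00025)
    return t
E
python3 - <<'E'
from h import *
r.move_linear([.5562,-.2475,.215],vel=.05)
r.move_linear([.5473,.3337,.215],vel=.11); r.sleep(.2)
r.move_linear([.5473,.3337,.1865],vel=.03); r.sleep(.5)
print(r.current_tool_pos(),r.current_torque(),r.current_t())
w=wgrab(); pickle.dump(w,open('w4.pkl','wb'))
for n in('scene','side'): pickle.dump(grab(n),open(n+'4.pkl','wb'))
c=(.5468,.2787); zt=.149; h=.06
t=topdown(w,c,h,zt+.019,.00025); cv2.imwrite('pics/b.png',t[...,::-1])
v,u=np.mgrid[:400,:640]
# tray plane and ball from depth
for n in('scene','side'):
    d=pickle.load(open(n+'4.pkl','rb')); P=cloud(d).reshape(-1,3); hs=cv2.cvtColor(d['pixels'],cv2.COLOR_RGB2HSV).reshape(-1,3)
    k=(abs(P[:,0]-.547)<.05)&(abs(P[:,1]-.334)<.09)&(P[:,2]>.143)&(P[:,2]<.165)&(hs[:,2]>150)
    Q=P[k]; A=np.c_[Q[:,:2]-[.5473,.3337],np.ones(len(Q))]; print(n,len(Q),'tilt deg',np.degrees(np.linalg.lstsq(A,Q[:,2],rcond=None)[0][:2]),'z',np.median(Q[:,2]))
    k=(np.hypot(P[:,0]-.5468,P[:,1]-.2787)<.025)&(P[:,2]>.165)&(P[:,2]<.19); Q=P[k]
    s=np.linalg.lstsq(np.c_[2*Q,np.ones(len(Q))],(Q**2).sum(1),rcond=None)[0]; print('ball sphere',s[:3],np.sqrt(s[3]+s[:3]@s[:3]),len(Q))
S=np.hstack([cv2.resize(t,(400,400)),cv2.resize(pickle.load(open('scene4.pkl','rb'))['pixels'][80:230,270:420],(400,400),interpolation=3)]); cv2.imwrite('pics/f.png',S[...,::-1])
E
```

```text
Traceback (most recent call last):
cell.PlanningError: the arm cannot follow that straight line within its joint ranges
```

Run:
```python
from h import *
q=r.current_ee_rot(); print(r.current_tool_pos(),r.current_q())
for y in np.linspace(-.2475,.3337,8):
    j=r.inverse_kinematics([.5518-.0045*np.sign(y),y,.215],q); print(y,None if j is None else np.round(j,2))
```

```text
[ 0.55629961 -0.24753206  0.21539506] [-4.95099074e-01  4.95414653e-01  1.53081304e+00 -1.83052677e-06
  1.11465381e+00  2.65645523e+00]
-0.2475 [-0.5   0.5   1.53 -0.    1.11  2.66]
-0.16447142857142857 [-0.37  0.45  1.61 -0.    1.08  2.78]
-0.08144285714285715 None
0.0015857142857142736 None
0.0846142857142857 None
0.16764285714285715 None
0.25067142857142855 [ 0.35  0.48  1.55 -0.    1.11 -2.78]
0.3337 [ 0.48  0.55  1.44 -0.    1.15 -2.66]
```

The grasp used the other half turn, so a carry at fixed heading would drive the last joint past its range. Instead I let the tray turn with the base, to a final yaw of −40°.

```bash
cat > go.py <<'E'
from h import *
import sys
psi=np.radians(-40); C=np.array([.5468,.2787]); u=np.array([np.cos(psi),np.sin(psi)]); T=C-.055*u
if len(sys.argv)>1:
    q=down(np.radians(179.43+50.57))
    r.move_linear([*T,.215],rot=q,vel=.11); r.sleep(.2)
    r.move_linear([*T,.1865],vel=.03); r.sleep(.5)
    w=wgrab(); pickle.dump(w,open('w4.pkl','wb'))
    for n in('scene','side'): pickle.dump(grab(n),open(n+'4.pkl','wb'))
print(r.current_tool_pos(),r.current_torque(),r.current_t(),r.current_q())
w=pickle.load(open('w4.pkl','rb')); h=.06
t=topdown(w,C,h,.149+.019,.00025)
n=np.array([-u[1],u[0]])
for k in('scene','side'):
    d=pickle.load(open(k+'4.pkl','rb')); P=cloud(d).reshape(-1,3); hs=cv2.cvtColor(d['pixels'],cv2.COLOR_RGB2HSV).reshape(-1,3)
    L=np.c_[(P[:,:2]-T)@u,(P[:,:2]-T)@n,P[:,2]]
    m=(abs(L[:,0])<.08)&(abs(L[:,1])<.04)&(L[:,2]>.14)&(L[:,2]<.162)&(np.hypot(L[:,0]-.055,L[:,1])>.02)&(hs[:,2]>120)
    Q=L[m]; f=np.linalg.lstsq(np.c_[Q[:,:2],np.ones(len(Q))],Q[:,2],rcond=None)[0]
    print(k,len(Q),'slope deg x,y',np.degrees(f[:2]),'floor z',f[2],np.median(Q[:,2]))
    m=(np.hypot(L[:,0]-.055,L[:,1])<.02)&(L[:,2]>.163)&(L[:,2]<.19); Q=P[m]
    # sphere of known radius 15 mm
    from scipy.optimize import least_squares
    s=least_squares(lambda c:np.linalg.norm(Q-c,axis=1)-.015,[*C,.168],loss='soft_l1',f_scale=.001).x
    print('ball',s,len(Q),'offset from coil',s[:2]-C)
S=np.hstack([cv2.resize(t,(400,400)),cv2.resize(pickle.load(open('scene4.pkl','rb'))['pixels'][80:230,270:420],(400,400),interpolation=3)]); cv2.imwrite('pics/f.png',S[...,::-1])
E
python3 go.py go
```

```text
[0.50467541 0.31407093 0.18649995] [0.04106535 0.02928942 0.10148639] 26.8833 [4.78359674e-01 5.03650082e-01 1.59617137e+00 1.35619363e-05
 1.04174874e+00 2.74727565e+00]
scene 347 slope deg x,y [-0.14656457  1.12216338] floor z 0.15373487904763028 0.15345793124642304
ball [0.54509631 0.28103316 0.16866145] 57 offset from coil [-0.00170369  0.00233316]
side 292 slope deg x,y [-0.00171872  0.96741643] floor z 0.1531656078613479 0.15293915058904783
ball [0.5457725  0.27936067 0.1671524 ] 36 offset from coil [-0.0010275   0.00066067]
```

View pics/f.png

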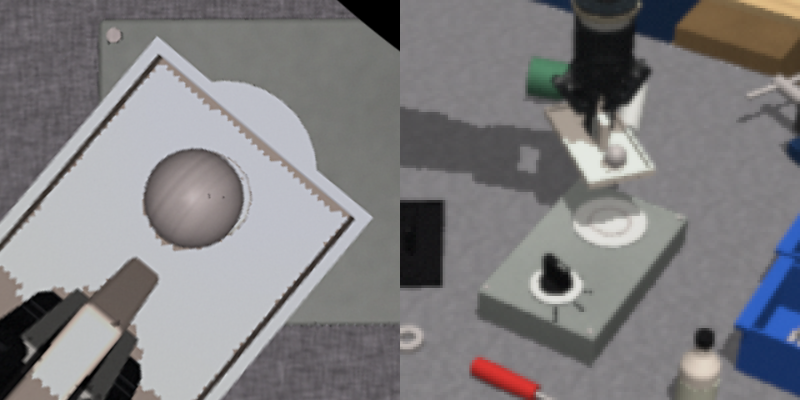

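The ball is in its pocket (left view, at (193,198)) about 2 mm to +y of the plate's centre. The tray is level to about 1°, its underside is at about 149.5 mm, the dial is at three dots and nothing else has been disturbed. I make a small correction and hand in.

Run:
```python
from h import *
p=np.array(r.current_tool_pos())+[.0004,-.0018,0]
r.move_linear(p.tolist(),vel=.01); r.sleep(.6)
print(r.current_tool_pos(),r.current_opening(),r.current_finger_force(),np.abs(r.current_qvel()).max(),r.current_t())
print(r.hand_in())
```

```text
[0.50509638 0.31228217 0.18651548] 0.1290024023072137 77.84165024757385 0.007141871070078 27.8167
the job is handed in; nothing more can be done
None
```

The job is handed in at 27.8 s: the dial is at three dots, and the tray is held level to about 1° with the ball in its pocket over the coil plate's centre. The underside measured about 9 cm above the plate. I corrected a 2 mm ball offset just before handing in and did not measure it again.

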